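# Book three items out of the tool store

### The job

Book this order out: wind the tally dial on the sloping console back (anticlockwise) to its stop at the red dot, then turn it clockwise exactly three clicks, one for each item of the order. Before or after that, pack the white carton and the red carton into the red tote beside the tub that is already in it, so that all three items stand upright, flat on the tote's floor. Let go of everything at the end, and leave the bottle, the tape measure and the tool case where they are.

Things in the scene. Friction and masses are not known exactly. Their poses are not given: they have to be found in the camera images.
- dial (a joint): Tally knob angle, rad: 0 in the notch at the red dot, growing clockwise seen from outside. Sprung notches every 24 degrees: 0, 0.419, 0.838, 1.257 ... 2.513. Firm stops at -0.10 and 2.61. Passing a notch takes about 0.04 N m; let go between notches, it springs to the nearest. Starts 1 to 3 notches beyond the red dot.
- dial_grip (a point): Grip point on the knob's axis, 36 mm off the sloping face. Black knob: skirt 48 mm across, topped 22 mm below this point; upright bar 44 mm long, 16 mm wide, from the skirt to 10 mm beyond the point. z: outward along the axis, 35 degrees from vertical; x: along the bar to its yellow pointer; y: across the bar. x and y turn with the knob. Face: big red dot, six black dots at the notches.
- console: Fixed yellow wedge-shaped console, knob in the middle of its white sloping face. 160 mm deep (x), 140 mm wide (y), 45 mm high at the front edge, 157 mm at the back. Origin: centre of its underside, z up; its front, to which the face leans 35 degrees, looks along its -x.
- tote: Red open tote, fixed. Outside 72 (x) by 162 (y) by 36 mm high; walls and floor 4 mm thick, so 64 by 154 mm inside, inner floor 4 mm above the origin. Origin: centre of its underside, z up. Tub and cartons just fit in one row along y (44 + 40 + 52 mm), the cartons' 56 mm along x; they stand 40 mm or more above the rim.
- white_carton: Loose white carton with a green label band, 56 mm (x) by 44 mm (y) by 80 mm high, up to 0.4 kg. Origin at the centre of its underside, z up.
- red_carton: Loose red carton with a white band, 56 mm (x) by 40 mm (y) by 76 mm high, up to 0.35 kg. Origin at the centre of its underside, z up.
- tub: Round plastic tub with a yellow label and a blue lid, standing loose in the tote at its -y end from the start, 1 to 5 mm from the end wall; it may stay there. 52 mm diameter all the way up, 78 mm high, up to 0.3 kg. Origin at the centre of its underside, z up.
- sealant: Bystander: loose bottle with a red cap, 56 mm diameter, 170 mm high. Origin at the centre of its underside.
- tape_measure: Bystander: loose yellow tape measure lying flat, 70 by 65 by 40 mm high. Origin at the centre of its underside.
- tool_case: Bystander: closed red tool case lying flat, 140 mm (x) by 240 mm (y) by 85 mm high. Origin at the centre of its underside.

How it is judged:
On the way:
1. the dial has been wound back to the notch at the red dot or its stop (below 0.12 rad) (value of joint dial below 0.12 rad), for 0.1 s.
At the end, for the whole second after the job is handed in: The dial rests in the third notch from the red dot (1.257 rad, within 0.12). The white carton, the red carton and the tub all stand at rest inside the tote: undersides within 4 mm of its inner floor, upright within 5 degrees (value of joint dial between 1.13664 and 1.37664 rad and x of white_carton in the frame of tote between -0.014 and 0.014 m and y of white_carton in the frame of tote between -0.066 and 0.066 m and z of white_carton in the frame of tote between 0 and 0.008 m and angle between each of white_carton, red_carton, tub's own z axis and vertical below 0.09 rad and linear speed of each of white_carton, red_carton, tub below 0.02 m/s and x of red_carton in the frame of tote between -0.014 and 0.014 m and y of red_carton in the frame of tote between -0.066 and 0.066 m and z of red_carton in the frame of tote between 0 and 0.008 m and x of tub in the frame of tote between -0.014 and 0.014 m and y of tub in the frame of tote between -0.066 and 0.066 m and z of tub in the frame of tote between 0 and 0.008 m); the robot touches nothing.
It fails at once if the sealant bottle is shoved or lifted more than 30 mm or tipped (distance of sealant from where it was at the start of the episode above 0.03 m or angle between sealant's own z axis and vertical above 0.3 rad).
It fails at once if the tape measure is shoved or lifted more than 30 mm or tipped (distance of tape_measure from where it was at the start of the episode above 0.03 m or angle between tape_measure's own z axis and vertical above 0.3 rad).
It fails at once if the red tool case is shoved or lifted more than 30 mm or tipped (distance of tool_case from where it was at the start of the episode above 0.03 m or angle between tool_case's own z axis and vertical above 0.3 rad).
It also fails if it takes over 64 s, if anything falls off the work surface, if the arm or the gripper's body presses on something with over 40 N, if the wrist force passes 120 N, or if a joint passes its speed limit or range.

### The arm

A 6-joint arm with a two-finger parallel gripper is mounted at the origin on the work surface. World frame = base frame: x ahead of the robot, y to its left, z up, the work surface at z = 0. Lengths are in m, angles in rad, forces in N, time in s.
With the tool pointing down it reaches from about 0.25 to 0.85 m from the base axis. Payload 12.5 kg.
Tool frame: the origin (TCP) lies at the very end of the fingers, on their centre line; the grasp point (between the pads) lies 19 mm behind it; z points along the fingers, y is the line along which they close (so a half turn about z gives the same grasp; the last joint's range is limited). The gripper opens to 93 mm and grips with 3 to 60 N. Pads are 15 mm wide; open, the fingers measure 128 mm over their backs; the gripper's body (75 mm by 188 mm) begins 65 mm behind the grasp point.
Start: joints at [1.23, 0.351, 1.652, -0, 1.139, -0.085], TCP at [0.139, 0.532, 0.219] pointing down, gripper open.
Joint ranges: [-2.75, 2.75], [-0.79, 2.1], [0.01, 2.65], [-1.57, 4.71], [0.07, 3.14], [-2.87, 2.87]. Speed limits (rad/s): [2.22, 2.22, 2.79, 3.14, 3.14, 3.14].

### API

Orientations are given as a unit quaternion [x, y, z, w].
In Python, from workcell import robot gives the robot as it stands. The module is installed in compiled form; this text tells all that it offers.
- The arm moves only by the tool arm_command, never from a script. Its argument "plan" is a list of rows, each a list of 5 numbers: the opening, from -1 (shut) to 1 (fully open), then the shift along the tool's x, y, z in m, then the turn about the tool's z in degrees. In form: [[fingers, dx, dy, dz, yaw], ...]. A call has 1 to 5 rows; each row is the pose to reach, as a shift and turn from the pose commanded when the call began, along the tool's axes at that moment; what a row does not reach only later rows make up. A row lasts 1/12 s, in which the tool goes at most 41.7 mm and 7.16 degrees, less where a joint would pass 70% of its speed; a pose out of reach is approached as far as the arm can. A call with a gripper value outside its range is refused whole. The fingers move at their own pace and stop on an object; "newtons" is the grip in N (left out, the last holds). Time passes only in rows, so rows that repeat a pose let the fingers close. It gives the time, the measured TCP pose, the force, the opening and the grip force at its end, in the units of the state.
- robot.read_state(): the state, without advancing time (a new reading comes with each control period).
- robot.snapshot(name): name is "scene" or "top" or "wrist"; returns a dict with "image" (384x512x3 uint8, blue, green, red), "depth" (384x512 float32, m along the optical axis (not along the pixel's ray), 0 where there is no reading), "fovy" (degrees; the focal length in pixels is half the picture's height over the tangent of half this angle, whatever the lens; pixels are square), "cx", "cy" (the principal point, pixels), "dist_coeffs" ([k1, k2, p1, p2, k3] as OpenCV has them; the pictures are not rectified), "R" (3x3) and "t" (3): a world point X has camera coordinates R X + t; the wrist camera has in their place "tool_from_camera" (4x4, takes a point from camera to tool coordinates, whose origin is the TCP and whose axes are the flange's). Camera axes: x right, y down, z forward; pixel columns grow to the right and rows downward; lengths in m; the calibration is good to about 2 mm. A picture is of the moment at which its call begins: read the wrist's pose just before it.
- robot.sign_off(): hands the job in; it is judged then, once.
The state is a dict: "t": time; "joints": joint angles; "joint_vel": joint speeds; "joint_efforts": joint torques, N m; "eef_pos": TCP position; "tcp_rot": TCP orientation; "wrist_force": force on the tool from outside, world axes, zero at the start; "wrist_torque": the same for the moment, N m; "gripper_width": opening from 0.0 (shut) to 1.0 (fully open); "grasp_force": force on a finger pad.
Only numpy, scipy, OpenCV 4.12 (cv2) and the standard library are available. Lean on these libraries where they do the work, as an engineer would, in place of code of your own. Each camera call takes 0.05 s, during which the arm holds its last target. There are 200 camera calls.

## Working session

There is one attempt and no reset: what is moved stays moved. The work goes in short steps, Python scripts to look and compute and a tool call to move; the robot and the scene stay as the last step left them, time stands still between calls to the robot, and variables do not carry over. Pictures are saved under pics/ and viewed, at most 12 in all, crops included, and the job is handed in when it is done.

Besides the shell and the picture viewer there is one more tool, called after "Emit:" as a command line: name --pt "numbers of a row" for each row, then --argument value for the rest. arm_command: Moves the arm, as the interface text tells. Its arguments: {"type":"object","properties":{"plan":{"type":"array"},"newtons":{"type":"number"}},"required":["plan"]}

```bash
mkdir -p pics; cat > h.py <<'E'
import numpy as np, cv2, json
from workcell import robot
from scipy.spatial.transform import Rotation as R_
def snap(n):
    s=robot.read_state(); d=robot.snapshot(n)
    img=d["image"]; h,w=img.shape[:2]; f=h/2/np.tan(np.radians(d["fovy"])/2)
    d["K"]=np.array([[f,0,d["cx"]],[0,f,d["cy"]],[0,0,1.]]); d["dc"]=np.array(d["dist_coeffs"],float)
    if "R" in d: Rc=np.array(d["R"]); t=np.array(d["t"]); d["Rw"]=Rc.T; d["o"]=-Rc.T@t
    else:
        T=np.array(d["tool_from_camera"]); Rt=R_.from_quat(s["tcp_rot"]).as_matrix()
        d["Rw"]=Rt@T[:3,:3]; d["o"]=Rt@T[:3,3]+np.array(s["eef_pos"])
    return d
def und(d,px):
    return cv2.undistortPoints(np.array(px,float).reshape(-1,1,2),d["K"],d["dc"]).reshape(-1,2)
def rays(d,px):
    u=und(d,px); return np.c_[u,np.ones(len(u))]@d["Rw"].T
def onz(d,px,z):
    r=rays(d,px); return d["o"]+r*((z-d["o"][2])/r[:,2])[:,None]
def cloud(d):
    h,w=d["depth"].shape; g=np.stack(np.meshgrid(np.arange(w),np.arange(h)),-1).reshape(-1,2)
    return (d["o"]+rays(d,g)*d["depth"].reshape(-1,1)).reshape(h,w,3)
def proj(d,P):
    return cv2.projectPoints(np.array(P,float).reshape(-1,1,3),cv2.Rodrigues(d["Rw"].T)[0],-d["Rw"].T@d["o"],d["K"],d["dc"])[0].reshape(-1,2)
E
python3 - <<'E'
from h import *
import pickle
ims=[]
for n in ("top","scene"):
    d=snap(n); pickle.dump(d,open(n+".pkl","wb")); cv2.imwrite(f"pics/{n}0.png",cv2.resize(d["image"],(800,600)))
    print(n,d["o"],d["Rw"][:,2],d["fovy"],d["dc"])
print(robot.read_state())
E
```

```text
top [ 0.35184303 -0.01078174  1.30339165] [ 0.21929867  0.00535919 -0.97564306] 49.26681658217392 [-0.00166543  0.          0.          0.          0.        ]
scene [ 1.22642983 -0.9137848   0.89093673] [-0.45567149  0.67430596 -0.58109807] 43.3562490627144 [-0.14633336  0.          0.          0.          0.        ]
{'t': 0.1, 'joints': array([ 1.23040351e+00,  3.51143472e-01,  1.65235262e+00, -4.23780649e-06,
        1.13912593e+00, -8.45566103e-02]), 'joint_vel': array([ 2.84408386e-05, -1.35417955e-03, -2.19443453e-03, -1.52890905e-03,
        7.91052818e-04,  1.46729514e-03]), 'joint_efforts': array([ 1.03242095e-03, -4.98029852e+01, -2.85703665e+01,  7.00668362e-02,
        2.38767156e-02, -4.17949400e-05]), 'eef_pos': array([0.13902814, 0.53181431, 0.21817941]), 'tcp_rot': array([ 1.27568636e-01,  9.91829611e-01, -5.03515116e-04, -1.06655457e-04]), 'wrist_force': array([ 0.43201474, -1.13863121,  0.76347806]), 'wrist_torque': array([ 0.01296324,  0.04180652, -0.03880674]), 'grasp_force': 0.0, 'gripper_width': 0.9990161362063905}
```

View pics/top0.png

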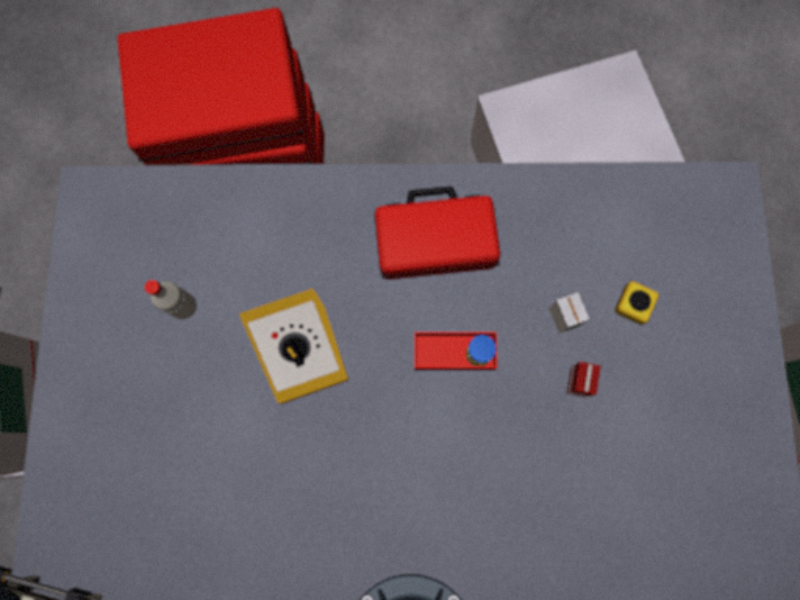

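View pics/scene0.png

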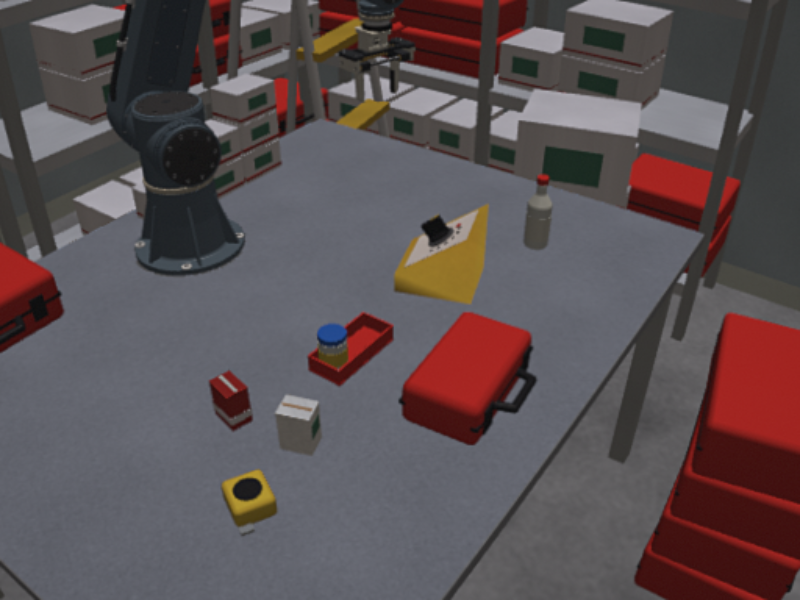

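Top picture (800x600): console with knob at (293,347), the red dot at (275,336); tote (456,351) with the blue-lidded tub at its right end (-y), white carton (572,311), red carton (586,380), tape (638,302), bottle (165,295), case (437,235). The scene view agrees.

```bash
cat > m.py <<'E'
from h import *
import pickle
d=pickle.load(open("top.pkl","rb")); C=cloud(d); img=d["image"]
hsv=cv2.cvtColor(img,cv2.COLOR_BGR2HSV); H,S,V=[hsv[...,i].astype(int) for i in range(3)]
def reg(x0,y0,x1,y1):
    m=np.zeros(H.shape,bool); m[int(y0*.64):int(y1*.64),int(x0*.64):int(x1*.64)]=1; return m
red=((H<8)|(H>172))&(S>150)&(V>60)
def rect(name,m,z,px=None):
    ys,xs=np.nonzero(m); P=onz(d,np.c_[xs,ys],z)[:,:2]
    r=cv2.minAreaRect(P.astype(np.float32)*1000); print(name,len(xs),np.round(r[0],1),np.round(r[1],1),round(r[2],1),"cloud z",np.round(np.median(C[m][:,2]),4))
    return r
print("table z",np.median(C[reg(400,420,500,520)][:,2]))
rect("tote rim",red&reg(400,320,510,385),.036)
for n,rg,h in (("white",reg(545,285,600,340),.08),("redc",reg(560,352,612,405),.076),("tub",reg(460,325,505,375),.078),("tape",reg(610,275,670,330),.04),("bottle",reg(130,270,210,325),.17),("case",reg(365,190,510,285),.085)):
    m=rg&(C[...,2]>h-.012)&(C[...,2]<h+.012)
    if n=='bottle': m=rg&(C[...,2]>.03)
    rect(n,m,h if n!='bottle' else .1); print("   cloud mean",np.round(C[m].mean(0),4), np.round(np.ptp(C[m],axis=0),3))
# console
m=reg(230,280,355,410)&(C[...,2]>.03)
P=C[m]; q=P
for _ in range(6):
    c=q.mean(0); n=np.linalg.svd(q-c,full_matrices=False)[2][2]; n*=np.sign(n[2]); q=P[abs((P-c)@n)<.004]
print("plane",c,n,"tilt",np.degrees(np.arccos(n[2])),len(q),"dir",np.degrees(np.arctan2(n[1],n[0])))
up=np.array([0,0,1])-n*n[2]; up/=np.linalg.norm(up); rt=np.cross(up,n)
def onpl(px):
    r=rays(d,px); return d["o"]+r*(((c-d["o"])@n)/(r@n))[:,None]
uv=lambda X:np.c_[(X-c)@rt,(X-c)@up]
ym=(cv2.morphologyEx(m.astype(np.uint8),2,np.ones((3,3)))>0)
r=cv2.minAreaRect((uv(q)*1000).astype(np.float32)); print("face rect",r, "centre", c+rt*r[0][0]/1e3+up*r[0][1]/1e3)
rd=red&reg(265,325,285,345); ys,xs=np.nonzero(rd); X=onpl(np.c_[xs,ys]); print("reddot",X.mean(0),uv(X).mean(0)*1000)
bk=((V<110)&reg(270,320,330,352)).astype(np.uint8)
nn,l,st,ce=cv2.connectedComponentsWithStats(bk)
for i in range(1,nn): print("blk",st[i,4],ce[i],uv(onpl([ce[i]]))*1000)
a=cv2.resize(img[175:265,145:235],(600,600),interpolation=3)
s=pickle.load(open("scene.pkl","rb"))
cv2.imwrite("pics/k.png",np.hstack([cv2.resize(a,(400,400)),cv2.resize(s["image"][125:195,245:315],(400,400),interpolation=3)]))
E
python3 m.py
```

```text
table z -0.0003788651302569779
tote rim 877 [536. -90.] [159.2  67.6] 89.7 cloud z 0.0046
white 291 [ 607.2 -310.7] [56.7 47.8] 18.3 cloud z 0.0792
   cloud mean [ 0.6077 -0.3112  0.079 ] [0.065 0.058 0.018]
redc 283 [ 477.8 -332.4] [42.9 57.3] 78.2 cloud z 0.0751
   cloud mean [ 0.4783 -0.333   0.0748] [0.062 0.048 0.018]
tub 247 [ 534.1 -135.8] [50.4 50.6] 89.7 cloud z 0.0815
   cloud mean [ 0.5335 -0.1366  0.081 ] [0.051 0.049 0.023]
tape 465 [ 631.4 -451. ] [65.8 71.4] 62.5 cloud z 0.039
   cloud mean [ 0.6323 -0.452   0.0385] [0.084 0.082 0.018]
bottle 505 [637.  446.8] [114.1  73.9] 51.3 cloud z 0.1109
   cloud mean [0.6249 0.4435 0.1245] [0.309 0.497 1.273]
case 3226 [760.7 -54.5] [139. 237.] 5.1 cloud z 0.0837
   cloud mean [ 0.7613 -0.0544  0.0834] [0.154 0.242 0.019]
plane [0.51460221 0.18516037 0.24882403] [-0.46589401  0.88008692  0.09159578] tilt 84.74458223723477 192 dir 117.89552371074384
face rect ((54.41481399536133, 432.46728515625), (1292.4910888671875, 175.9122314453125), 81.6285629272461) centre [0.48504326 0.12469248 0.67947334]
reddot [ 0.35204182 -0.01052785  1.30222119] [ 235.22606447 1057.84404798]
blk 3 [186.33333333 208.33333333] [[ 236.15539879 1061.54086239]]
blk 4 [192.5 208.5] [[ 235.77936574 1060.07863514]]
blk 3 [180.33333333 210.33333333] [[ 234.43136425 1054.73509645]]
blk 2 [197.5 211. ] [[ 235.70269576 1059.80078271]]
blk 188 [188.2287234  219.10638298] [[ 238.28244596 1071.24496177]]
blk 4 [201.5 215.5] [[ 235.67308838 1059.71697915]]
blk 2 [203.5 221. ] [[ 235.67059719 1059.75347844]]
```

View pics/k.png

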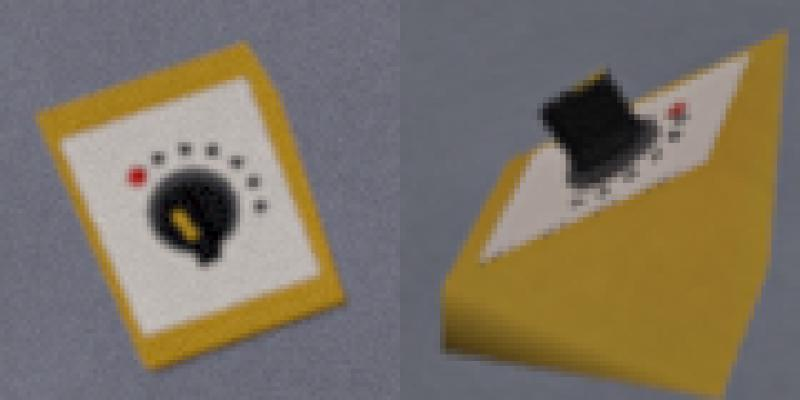

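The crop shows the red dot at (137,176), six black dots running clockwise to (260,207), the knob disc around (193,212), and the yellow pointer (184,222) on the bar, pointing up-left between the first dots. The plane fit was polluted by missing depth readings, so I'll refit it.

```bash
sed -i 's/&(C\[...,2\]>.03)$/\&(C[...,2]>.03)\&(C[...,2]<.2)/; s/^P=C\[m\]; q=P/P=C[m]; q=C[m\&(V>90)]/' m.py
cat >> m.py <<'E'
print("-----"); print("rect box uv", cv2.boxPoints(r).round(1).tolist())
K=np.array([uv(X).mean(0)*1000]+[uv(onpl([ce[i]]))[0]*1000 for i in range(1,nn) if st[i,4]<20])
A=np.c_[2*K,np.ones(len(K))]; s_=np.linalg.lstsq(A,(K**2).sum(1),rcond=None)[0]; cc=s_[:2]
print("circle",cc,np.sqrt(s_[2]+cc@cc),"dots ang",np.degrees(np.arctan2(*(K-cc).T)).round(1))
k0=c+rt*cc[0]/1e3+up*cc[1]/1e3; print("knob base",k0,"grip",k0+.036*n, "n",n,"up",up,"rt",rt)
# bar top plane
yel=(H>15)&(H<35)&(S>120)&reg(275,335,320,370); ys,xs=np.nonzero(yel); tp=k0+.046*n
rr=rays(d,np.c_[xs,ys]); Y=d["o"]+rr*(((tp-d["o"])@n)/(rr@n))[:,None]; yy=np.c_[(Y-tp)@rt,(Y-tp)@up]*1000
print("yellow",len(xs),yy.mean(0),"ang",np.degrees(np.arctan2(*yy.mean(0))),"pca",cv2.PCACompute(yy,None)[1][0])
E
python3 m.py | sed -n '/plane/,$p'
```

```text
plane [0.53898191 0.21429444 0.10301732] [-0.54165779 -0.19209338  0.81835626] tilt 35.07941397899246 2519 dir -160.47347108504414
face rect ((0.1403045654296875, -4.613380432128906), (198.18939208984375, 140.979736328125), 89.500732421875) centre [0.53547055 0.21290031 0.10036596]
reddot [0.55285865 0.24605784 0.11965798] [-25.29838178  28.95480836]
blk 3 [186.33333333 208.33333333] [[ 9.82584178 35.85794098]]
blk 4 [192.5 208.5] [[25.91692107 29.06424362]]
blk 3 [180.33333333 210.33333333] [[-8.08313427 36.15483763]]
blk 2 [197.5 211. ] [[36.5406305  16.56289232]]
blk 188 [188.2287234  219.10638298] [[3.1767633  2.22213934]]
blk 4 [201.5 215.5] [[42.46921629 -0.96409386]]
blk 2 [203.5 221. ] [[ 42.00652867 -19.58631392]]
-----
rect box uv [[-71.19999694824219, -103.0999984741211], [69.80000305175781, -104.30000305175781], [71.5, 93.9000015258789], [-69.5, 95.0999984741211]]
circle [-0.14654914 -6.65478227] 43.64769265491882 dots ang [-35.2  13.2  36.1 -10.5  57.7  82.4 107.1]
knob base [0.53380016 0.21261228 0.09919274] grip [0.51430048 0.20569691 0.12865357] n [-0.54165779 -0.19209338  0.81835626] up [0.77129    0.27353008 0.57471126] rt [ 0.33424328 -0.94248683  0.        ]
yellow 38 [-2.42713531 13.92456763] ang -9.887657763571877 pca [-0.15221499  0.98834741]
```

```bash
cat > go.py <<'E'
# usage: go.py x y z heading_of_tool_x(deg)  -> dx dy dz (mm) yaw
import sys; from h import *
s=robot.read_state(); R=R_.from_quat(s["tcp_rot"]).as_matrix(); p=np.array(s["eef_pos"])
hd=np.degrees(np.arctan2(R[1,0],R[0,0]))
print("t",round(s["t"],2),"p",p.round(4),"hd",hd.round(1),"j",np.degrees(s["joints"]).round(0),"w",round(s["gripper_width"],3),"gf",round(s["grasp_force"],1),"F",s["wrist_force"].round(1),"T",s["wrist_torque"].round(2))
a=list(map(float,sys.argv[1:]))
for i in range(0,len(a),4):
    print("  ->",a[i:i+4],(R.T@(np.array(a[i:i+3])-p)*1000).round(1),"yaw",round(-((a[i+3]-hd+180)%360-180),1))
E
python3 go.py .515 .206 .19 214.1 .515 .206 .122 214.1
```

```text
t 0.1 p [0.139  0.5318 0.2182] hd 165.3 j [70. 20. 95. -0. 65. -5.] w 0.999 gf 0.0 F [ 0.4 -1.1  0.8] T [ 0.01  0.04 -0.04]
  -> [0.515, 0.206, 0.19, 214.1] [-446.2 -220.    28.4] yaw -48.8
  -> [0.515, 0.206, 0.122, 214.1] [-446.2 -220.    96.4] yaw -48.8
```

Emit:
arm_command --pt "0.2 -35 -17 0 -6" --pt "0.2 -70 -34 0 -12" --pt "0.2 -105 -51 0 -18" --pt "0.2 -140 -68 0 -24" --pt "0.2 -175 -85 0 -30" --newtons 10

```text
t: 0.52
eef_pos: [0.296, 0.3972, 0.2185]
tcp_rot: [-0.134, 0.991, -0.0, -0.0]
wrist_force: [0.1, 1.1, 0.5]
gripper_width: 0.69
grasp_force: 0.0
```

I gave that row in mm instead of m. Only the per-row limit stopped it, and the direction was right. From here on I use metres.

```bash
python3 go.py .515 .206 .19 214.1
```

```text
t 0.52 p [0.296  0.3972 0.2185] hd -164.6 j [ 48.  14. 103.  -0.  63. -57.] w 0.69 gf 0.0 F [0.1 1.1 0.5] T [ 0.05  0.   -0.01]
  -> [0.515, 0.206, 0.19, 214.1] [-160.4 -242.5   28.5] yaw -18.7
```

Emit:
arm_command --pt "0 -0.022 -0.033 0.005 -4" --pt "0 -0.044 -0.066 0.01 -8" --pt "0 -0.066 -0.099 0.015 -12" --pt "0 -0.088 -0.132 0.02 -16" --pt "0 -0.11 -0.165 0.025 -19"

```text
t: 0.93
eef_pos: [0.4452, 0.2665, 0.1933]
tcp_rot: [-0.295, 0.956, -0.0, -0.0]
wrist_force: [0.1, 0.9, 0.1]
gripper_width: 0.5
grasp_force: 0.0
```

```bash
python3 go.py .515 .206 .19 214.1
```

```text
t 0.93 p [0.4452 0.2665 0.1933] hd -145.7 j [ 26.  19. 101.   0.  61. -99.] w 0.5 gf 0.0 F [0.1 0.9 0.1] T [ 0.07 -0.01 -0.02]
  -> [0.515, 0.206, 0.19, 214.1] [-23.6 -89.3   3.3] yaw 0.2
```

Emit:
arm_command --pt "0 -0.008 -0.03 0.002 0" --pt "0 -0.016 -0.06 0.003 0" --pt "0 -0.0236 -0.0893 0.003 0" --pt "0 -0.0236 -0.0893 0.003 0"

```text
t: 1.27
eef_pos: [0.5166, 0.2043, 0.1902]
tcp_rot: [-0.292, 0.957, -0.0, 0.0]
wrist_force: [0.2, 0.1, -0.4]
gripper_width: 0.496
grasp_force: 0.0
```

```bash
python3 go.py .515 .206 .122 214.1; python3 - <<'E'
from h import *
import pickle
d=snap("wrist"); pickle.dump(d,open("w1.pkl","wb")); im=d["image"].copy()
for P in ([.515,.206,.129],[.5085,.2035,.137]):
    q=proj(d,[P])[0]; print(q); cv2.drawMarker(im,tuple(int(v) for v in q),(255,0,255),0,12)
cv2.imwrite("pics/w1.png",im); print(d["o"],d["Rw"][:,2])
E
```

```text
t 1.27 p [0.5166 0.2043 0.1902] hd -146.1 j [  17.   22.   96.   -0.   62. -107.] w 0.496 gf 0.0 F [ 0.2  0.1 -0.4] T [0.01 0.09 0.01]
  -> [0.515, 0.206, 0.122, 214.1] [ 0.4  2.4 68.2] yaw -0.2
[260.25950234 200.6666021 ]
[262.6446807  194.41266504]
[0.46323185 0.16788009 0.35582342] [ 0.19672946  0.13178901 -0.97156018]
```

View pics/w1.png

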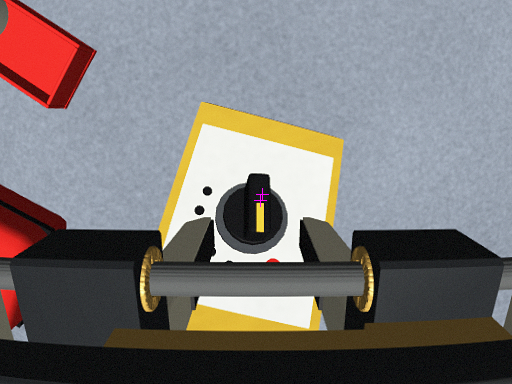

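The wrist view shows the bar upright at (258,203), lined up with and centred between the fingers (mid-column about 257). The dots to the left and the red dot at (272,262) match my estimate. I'll go down and grip.

Emit:
arm_command --pt "0 0 0 0.03 0" --pt "-0.2 0 0 0.055 0" --pt "-0.3 0 0 0.067 0" --pt "-1 0 0 0.067 0" --pt "-1 0 0 0.067 0" --newtons 12

```text
t: 1.73
eef_pos: [0.5131, 0.2075, 0.1234]
tcp_rot: [-0.293, 0.956, -0.0, -0.001]
wrist_force: [7.3, -14.4, -8.0]
gripper_width: 0.259
grasp_force: 7.2
```

```bash
python3 go.py .515 .206 .122 214.1
```

```text
t 1.73 p [0.5131 0.2075 0.1234] hd -145.9 j [  17.   27.   99.   -0.   54. -107.] w 0.259 gf 7.2 F [  7.3 -14.4  -8. ] T [-2.57 -1.09 -0.15]
  -> [0.515, 0.206, 0.122, 214.1] [-0.7 -2.3  1.4] yaw 0.0
```

Emit:
arm_command --pt "-1 0 -0.002 0 0" --pt "-1 0 -0.003 0 0"

```text
t: 1.9
eef_pos: [0.5154, 0.2044, 0.1243]
tcp_rot: [-0.293, 0.956, -0.001, -0.0]
wrist_force: [-0.4, -0.7, -6.6]
gripper_width: 0.189
grasp_force: 11.6
```

```bash
python3 go.py .515 .206 .122 214.1
```

```text
t 1.9 p [0.5154 0.2044 0.1243] hd -145.9 j [  17.   27.   99.   -0.   54. -107.] w 0.189 gf 11.6 F [-0.4 -0.7 -6.6] T [-0.28  0.07 -0.06]
  -> [0.515, 0.206, 0.122, 214.1] [-0.6  1.5  2.3] yaw -0.0
```

Emit:
arm_command --pt "-1 0 0 0 -7" --pt "-1 0 0 0 -14" --pt "-1 0 0 0 -21" --pt "-1 0 0 0 -27" --pt "-1 0 0 0 -29" --newtons 15

```text
t: 2.32
eef_pos: [0.516, 0.2035, 0.1255]
tcp_rot: [-0.526, 0.851, -0.002, 0.0]
wrist_force: [0.2, -16.3, 6.0]
gripper_width: 0.219
grasp_force: 17.7
```

```bash
python3 go.py .515 .206 .122 241; python3 - <<'E'
from h import *
d=snap("wrist"); cv2.imwrite("pics/w2.png",np.vstack([d["image"][100:300],cv2.resize(snap("top")["image"][180:260,130:335],(512,200),interpolation=3)]))
E
```

```text
t 2.32 p [0.516  0.2035 0.1255] hd -116.5 j [  17.   27.   99.   -0.   54. -137.] w 0.219 gf 17.7 F [  0.2 -16.3   6. ] T [-2.98 -0.21 -0.38]
  -> [0.515, 0.206, 0.122, 241.0] [-1.8  2.   3.5] yaw 2.5
```

View pics/w2.png

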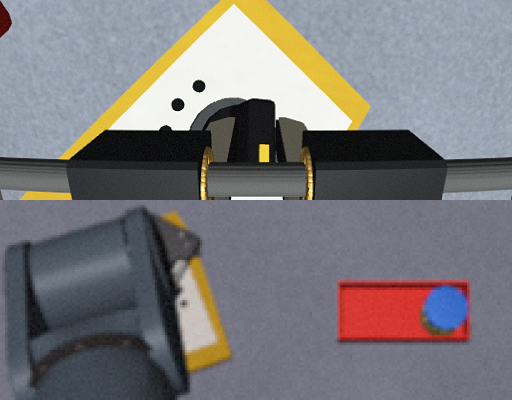

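The wrist view shows the bar held between the pads at the turned angle. At heading 63.5°, the dial is at or past the zero notch (61.1°). I'll hold briefly, then turn it clockwise.

Emit:
arm_command --pt "-1 0 0 0 -1" --pt "-1 0 0 0 -1" --pt "-1 0 0 0 5" --pt "-1 0 0 0 12" --pt "-1 0 0 0 19"

```text
t: 2.83
eef_pos: [0.5158, 0.2047, 0.1255]
tcp_rot: [-0.373, 0.928, -0.001, 0.001]
wrist_force: [-0.7, -5.7, 4.1]
gripper_width: 0.205
grasp_force: 14.2
```

Emit:
arm_command --pt "-1 0 0 0 7" --pt "-1 0 0 0 14" --pt "-1 0 0 0 21" --pt "-1 0 0 0 28" --pt "-1 0 0 0 35"

```text
t: 3.25
eef_pos: [0.5156, 0.2055, 0.1252]
tcp_rot: [-0.076, 0.997, 0.0, 0.001]
wrist_force: [-1.2, -0.4, 2.4]
gripper_width: 0.18
grasp_force: 15.6
```

```bash
python3 go.py .515 .206 .122 157.9
```

```text
t 3.25 p [0.5156 0.2055 0.1252] hd -171.2 j [ 17.  27.  99.   0.  54. -82.] w 0.18 gf 15.6 F [-1.2 -0.4  2.4] T [0.28 0.31 0.23]
  -> [0.515, 0.206, 0.122, 157.9] [0.5 0.6 3.2] yaw 30.9
```

Emit:
arm_command --pt "-1 0 0 0 7" --pt "-1 0 0 0 14" --pt "-1 0 0 0 21" --pt "-1 0 0 0 28" --pt "-1 0 0 0 30.5"

```text
t: 3.67
eef_pos: [0.5155, 0.2064, 0.126]
tcp_rot: [0.189, 0.982, 0.001, 0.001]
wrist_force: [-6.0, 4.1, 9.8]
gripper_width: 0.216
grasp_force: 17.8
```

Emit:
arm_command --pt "-1 0 0 0 0" --pt "-0.2 0 0 0 0" --pt "-0.2 0 0 0 0" --pt "-0.2 0 0 -0.03 0" --pt "-0.2 0 0 -0.06 0"

```text
t: 4.08
eef_pos: [0.5146, 0.2048, 0.184]
tcp_rot: [0.186, 0.983, -0.001, -0.001]
wrist_force: [0.3, 0.8, -0.6]
gripper_width: 0.395
grasp_force: 0.0
```

```bash
python3 go.py .607 -.311 .2 -71.7;python3 - <<'E'
from h import *
import pickle
w=snap("wrist"); cv2.imwrite("pics/w3.png",w["image"])
E
```

```text
t 4.08 p [0.5146 0.2048 0.184 ] hd 158.6 j [ 17.  23.  96.  -0.  61. -52.] w 0.395 gf 0.0 F [ 0.3  0.8 -0.6] T [-0.03 -0.03  0.06]
  -> [0.607, -0.311, 0.2, -71.7] [-274.3 -446.6  -15.8] yaw -129.7
```

View pics/w3.png

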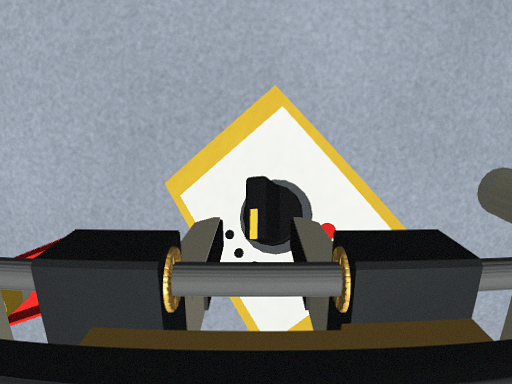

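The wrist view shows the knob free, with its pointer (254,222) turned clear of the red dot (329,230). I'll confirm it from the top camera once the arm is clear. Next, the white carton.

Emit:
arm_command --pt "0.5 -0.02 -0.033 -0.004 7" --pt "1 -0.04 -0.066 -0.008 14" --pt "1 -0.06 -0.099 -0.012 21" --pt "1 -0.08 -0.132 -0.014 28" --pt "1 -0.1 -0.165 -0.014 35"

```text
t: 4.55
eef_pos: [0.5486, 0.0131, 0.1989]
tcp_rot: [0.475, 0.88, 0.0, 0.001]
wrist_force: [0.3, 0.3, -0.1]
gripper_width: 0.71
grasp_force: 0.0
```

```bash
python3 go.py .607 -.311 .2 108.3
```

```text
t 4.55 p [0.5486 0.0131 0.1989] hd 123.3 j [ -3.  21.  96.  -0.  63. -37.] w 0.71 gf 0.0 F [ 0.3  0.3 -0.1] T [-0.02  0.02 -0.08]
  -> [0.607, -0.311, 0.2, 108.3] [-303. -129.   -1.] yaw 15.0
```

Emit:
arm_command --pt "1 -0.036 -0.0155 0 4" --pt "1 -0.072 -0.031 0 8" --pt "1 -0.108 -0.0465 0 12" --pt "1 -0.144 -0.062 0 15" --pt "1 -0.18 -0.0775 0 15"

```text
t: 4.97
eef_pos: [0.5834, -0.18, 0.1983]
tcp_rot: [0.585, 0.811, 0.0, 0.001]
wrist_force: [0.9, 0.0, 0.6]
gripper_width: 0.991
grasp_force: 0.0
```

```bash
python3 go.py .607 -.311 .15 108.3
python3 - <<'E'
from h import *
exec(open("m.py").read().split("# console")[0].replace('pickle.load(open("top.pkl","rb"))','snap("top")').split("print(\"table")[0])
pickle.dump(d,open("top2.pkl","wb"))
E
sed 's/top.pkl/top2.pkl/' m.py > m2.py; python3 m2.py | sed -n '/-----/,$p'
```

```text
t 4.97 p [ 0.5834 -0.18    0.1983] hd 108.4 j [-22.  27.  86.  -0.  66. -40.] w 0.991 gf 0.0 F [0.9 0.  0.6] T [-0.06  0.05  0.01]
  -> [0.607, -0.311, 0.15, 108.3] [-131.7  -19.    48.4] yaw 0.1
-----
rect box uv [[-70.5999984741211, -103.9000015258789], [69.9000015258789, -104.0999984741211], [70.30000305175781, 94.30000305175781], [-70.19999694824219, 94.5]]
circle [ 0.69321829 -4.63416536] 42.39412454322416 dots ang [-36.7  11.5  35.8 -13.8  60.7  85.7 109.6]
knob base [0.53562619 0.21235005 0.10043068] grip [0.51616502 0.20552097 0.12993707] n [-0.54058782 -0.18969653  0.81962188] up [0.77338778 0.27138788 0.57290485] rt [ 0.33111351 -0.94359093  0.        ]
yellow 36 [6.98357071 9.24310068] ang 37.07265756754952 pca [0.59285509 0.80530916]
```

The pointer is now at 37°, against 35.8° for the third dot: exactly three clicks. On to the carton.

Emit:
arm_command --pt "1 -0.035 -0.005 0.013 0" --pt "1 -0.07 -0.01 0.026 0" --pt "1 -0.105 -0.015 0.04 0" --pt "1 -0.1317 -0.019 0.05 0" --pt "1 -0.1317 -0.019 0.05 0"

```text
t: 5.43
eef_pos: [0.6064, -0.313, 0.1454]
tcp_rot: [0.585, 0.811, -0.0, -0.001]
wrist_force: [0.8, -0.6, -0.2]
gripper_width: 1.002
grasp_force: 0.0
```

```bash
python3 go.py .607 -.311 .046 108.3; python3 - <<'E'
from h import *
d=snap("wrist"); im=d["image"].copy()
C=cloud(d); m=(C[...,2]>.07)&(C[...,2]<.088)&(np.hypot(C[...,0]-.607,C[...,1]+.311)<.05)
print(cv2.minAreaRect((C[m][:,:2]*1000).astype(np.float32)),m.sum())
m=(C[...,2]>.066)&(C[...,2]<.084)&(np.hypot(C[...,0]-.478,C[...,1]+.332)<.05)
if m.sum()>50: print(cv2.minAreaRect((C[m][:,:2]*1000).astype(np.float32)),m.sum())
cv2.imwrite("pics/w4.png",im)
E
```

```text
t 5.43 p [ 0.6064 -0.313   0.1454] hd 108.4 j [-31.  38.  77.  -0.  65. -50.] w 1.002 gf 0.0 F [ 0.8 -0.6 -0.2] T [-0.02  0.06  0.01]
  -> [0.607, -0.311, 0.046, 108.3] [ 1.7  1.3 99.4] yaw 0.1
((610.6384887695312, -313.2438659667969), (56.20722198486328, 44.711822509765625), 18.972307205200195) 4410
((480.4173889160156, -335.0860900878906), (41.070159912109375, 57.28609848022461), 77.28333282470703) 3983
```

View pics/w4.png

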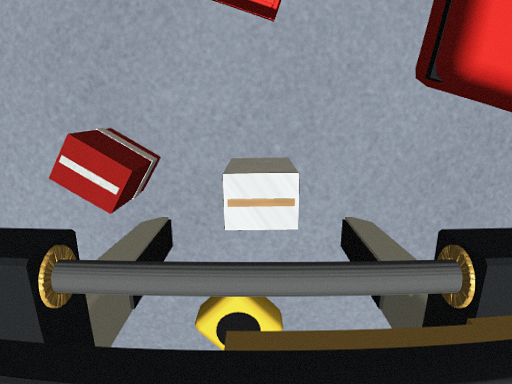

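The wrist view shows the white carton squarely between the fingers (224-299, row 200), the red carton to the left and the tape behind and below. Its rectangle fits (56x45 mm, 19°). I'll go down and grip.

Emit:
arm_command --pt "1 0 0.0025 0.035 0" --pt "1 0 0.0025 0.07 -0.4" --pt "1 0 0.0025 0.1 -0.4" --pt "-1 0 0.0025 0.1 -0.4" --pt "-1 0 0.0025 0.1 -0.4" --newtons 25

```text
t: 5.9
eef_pos: [0.6094, -0.3071, 0.0478]
tcp_rot: [0.581, 0.814, -0.0, -0.001]
wrist_force: [-0.0, -1.0, 1.5]
gripper_width: 0.901
grasp_force: 0.0
```

Emit:
arm_command --pt "-1 0 0 0 0" --pt "-1 0 0 0 0" --pt "-1 0 0 0 0"

```text
t: 6.15
eef_pos: [0.6105, -0.3085, 0.05]
tcp_rot: [0.581, 0.814, 0.0, 0.002]
wrist_force: [0.3, -0.6, -0.7]
gripper_width: 0.694
grasp_force: 0.0
```

```bash
python3 go.py .607 -.311 .046 108.3
```

```text
t 6.15 p [ 0.6105 -0.3085  0.05  ] hd 109.0 j [-31.  44.  80.   0.  56. -50.] w 0.694 gf 0.0 F [ 0.3 -0.6 -0.7] T [-0.05  0.02  0.05]
  -> [0.607, -0.311, 0.046, 108.3] [-1.2 -4.1  4. ] yaw 0.7
```

Emit:
arm_command --pt "-1 0 0 0 0" --pt "-1 0 0 0 0" --pt "-1 0 0 0 0"

```text
t: 6.4
eef_pos: [0.6099, -0.3085, 0.0491]
tcp_rot: [0.581, 0.814, -0.0, 0.001]
wrist_force: [-2.7, 1.0, 7.4]
gripper_width: 0.603
grasp_force: 25.0
```

```bash
python3 go.py .536 -.03 .2 89.7
```

```text
t 6.4 p [ 0.6099 -0.3085  0.0491] hd 109.0 j [-31.  45.  80.  -0.  56. -50.] w 0.603 gf 25.0 F [-2.7  1.   7.4] T [ 0.1   0.57 -0.  ]
  -> [0.536, -0.03, 0.2, 89.7] [ 287.2   20.8 -151.2] yaw 19.3
```

Emit:
arm_command --pt "-1 0 0 -0.035 0" --pt "-1 0.01 0.001 -0.075 3" --pt "-1 0.04 0.003 -0.1 9" --pt "-1 0.075 0.006 -0.115 15" --pt "-1 0.11 0.008 -0.13 19.3"

```text
t: 6.82
eef_pos: [0.5809, -0.2006, 0.179]
tcp_rot: [0.711, 0.703, 0.0, 0.001]
wrist_force: [1.3, 0.7, -3.0]
gripper_width: 0.602
grasp_force: 25.0
```

```bash
python3 go.py .536 -.035 .18 89.7;  python3 - <<'E'
from h import *
d=snap("wrist"); C=cloud(d); im=d["image"]
hsv=cv2.cvtColor(im,cv2.COLOR_BGR2HSV).astype(int); red=((hsv[...,0]<8)|(hsv[...,0]>172))&(hsv[...,1]>150)
m=red&(C[...,2]>.028)&(C[...,2]<.042)&(np.hypot(C[...,0]-.536,C[...,1]+.09)<.1)
print(cv2.minAreaRect((C[m][:,:2]*1000).astype(np.float32)),m.sum())
cv2.imwrite("pics/w5.png",im)
E
```

```text
t 6.82 p [ 0.5809 -0.2006  0.179 ] hd 89.3 j [-23.  29.  87.   0.  64. -23.] w 0.602 gf 25.0 F [ 1.3  0.7 -3. ] T [-0.05  0.04  0.01]
  -> [0.536, -0.035, 0.18, 89.7] [165.  -46.9  -1.1] yaw -0.4
((540.6609497070312, -103.46002197265625), (134.97279357910156, 71.86199951171875), 89.70722961425781) 1501
```

View pics/w5.png

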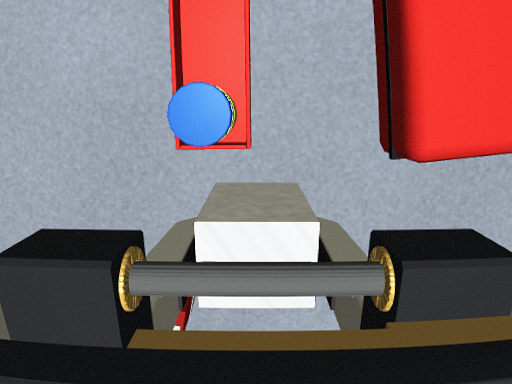

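The wrist view shows the carton held upright, the tote at (213,75) with its end wall at row 148, and the tub (200,114) close to that end. I'll re-measure at rest.

Emit:
arm_command --pt "-1 0 0 0 -0.4" --pt "-1 0 0 0 -0.4" --pt "-1 0 0 0 -0.4"

```text
t: 7.12
eef_pos: [0.5812, -0.2021, 0.1771]
tcp_rot: [0.706, 0.708, -0.0, -0.0]
wrist_force: [0.4, -0.4, -3.5]
gripper_width: 0.597
grasp_force: 25.0
```

```bash
python3 go.py .538 -.035 .15 89.7;  cat > tm.py <<'E'
from h import *
def meas(d):
    C=cloud(d); im=d["image"]
    hsv=cv2.cvtColor(im,cv2.COLOR_BGR2HSV).astype(int); red=((hsv[...,0]<8)|(hsv[...,0]>172))&(hsv[...,1]>150)
    m=red&(C[...,2]>.03)&(C[...,2]<.042)&(np.hypot(C[...,0]-.536,C[...,1]+.09)<.1)
    for a,b in ((-.17,-.09),(-.1,-.06),(-.06,-.01)):
        k=m&(C[...,1]>a)&(C[...,1]<b); X=C[k][:,0]
        if len(X)>30: print("x walls",np.percentile(X,[1,99]).round(4),"mid",np.percentile(X,[1,99]).mean().round(4))
    print("y",C[m][:,1].min(),C[m][:,1].max())
    b=(abs(hsv[...,0]-110)<15)&(hsv[...,1]>130)&(C[...,2]>.07)&(C[...,2]<.09)
    print("tub",cv2.minEnclosingCircle((C[b][:,:2]*1000).astype(np.float32)),"lid z",np.median(C[b][:,2]))
    return C,m
if __name__=="__main__":
    d=snap("wrist"); C,_=meas(d)
    g=np.median(C[0:200,270:350].reshape(-1,3)[:,2]); print("table z",g)
    # held carton top
    w=(C[...,2]>.19)&(C[...,2]<.23); w[:215]=0; P=C[w]; print("carton top",len(P),P.mean(0) if len(P) else 0, P.min(0) if len(P) else 0,P.max(0) if len(P) else 0)
    print("top:"); meas(snap("top"))
E
python3 tm.py
```

```text
t 7.12 p [ 0.5812 -0.2021  0.1771] hd 90.1 j [-24.  29.  87.  -0.  64. -24.] w 0.597 gf 25.0 F [ 0.4 -0.4 -3.5] T [-0.04  0.    0.04]
  -> [0.538, -0.035, 0.15, 89.7] [167.2 -42.9  27.1] yaw 0.4
x walls [0.5052 0.5758] mid 0.5405
x walls [0.505  0.5767] mid 0.5409
x walls [0.5053 0.5767] mid 0.541
y -0.17063202452173898 -0.039119299334683416
tub ((536.6315307617188, -138.44651794433594), 25.67150115966797) lid z 0.08155899109220299
table z -0.0004185412255588439
carton top 9652 [ 0.58200174 -0.19730307  0.20871495] [ 0.53782244 -0.22905544  0.19005534] [ 0.62616956 -0.18412377  0.22997324]
top:
y -0.14266570402398526 -0.013200490974889107
tub ((535.175048828125, -128.18441772460938), 21.37519645690918) lid z 0.08150487522983485
```

Emit:
arm_command --pt "-1 0.035 -0.009 0 0" --pt "-1 0.07 -0.018 0 0.4" --pt "-1 0.105 -0.027 0 0.4" --pt "-1 0.14 -0.036 0 0.4" --pt "-1 0.1665 -0.042 0 0.4"

```text
t: 7.63
eef_pos: [0.5381, -0.0336, 0.177]
tcp_rot: [0.709, 0.705, -0.0, -0.001]
wrist_force: [0.3, -0.9, -3.2]
gripper_width: 0.603
grasp_force: 25.0
```

Emit:
arm_command --pt "-1 0 0 0.015 0" --pt "-1 0 0 0.03 0" --pt "-1 0 0 0.04 0" --pt "-1 0 0 0.04 0"

```text
t: 7.97
eef_pos: [0.5381, -0.0354, 0.1353]
tcp_rot: [0.709, 0.705, -0.001, -0.002]
wrist_force: [-0.2, 0.3, -3.6]
gripper_width: 0.6
grasp_force: 25.0
```

```bash
python3 go.py .539 -.0355 .1 89.7 .539 -.0355 .053 89.7
python3 - <<'E'
from h import *
d=snap("wrist");C=cloud(d)
zt=robot.read_state()["eef_pos"][2]+.031
hsv=cv2.cvtColor(d["image"],cv2.COLOR_BGR2HSV)
w=(abs(C[...,2]-zt)<.004)&(hsv[...,1]<60)&(hsv[...,2]>150); P=C[w]; print(len(P),P.min(0),P.max(0),P.mean(0))
cv2.imwrite("pics/w6.png",np.hstack([d["image"],snap("scene")["image"]])[:,:800])
E
```

```text
t 7.97 p [ 0.5381 -0.0354  0.1353] hd 89.6 j [ -9.  25. 101.  -0.  55.  -8.] w 0.6 gf 25.0 F [-0.2  0.3 -3.6] T [-0.1   0.14  0.01]
  -> [0.539, -0.0355, 0.1, 89.7] [-0.1  1.  35.3] yaw -0.1
  -> [0.539, -0.0355, 0.053, 89.7] [-0.1  1.2 82.3] yaw -0.1
6203 [ 0.51078297 -0.06256901  0.16377404] [ 0.56721931 -0.01789515  0.16826064] [ 0.53905703 -0.0339508   0.1657967 ]
```

View pics/w6.png

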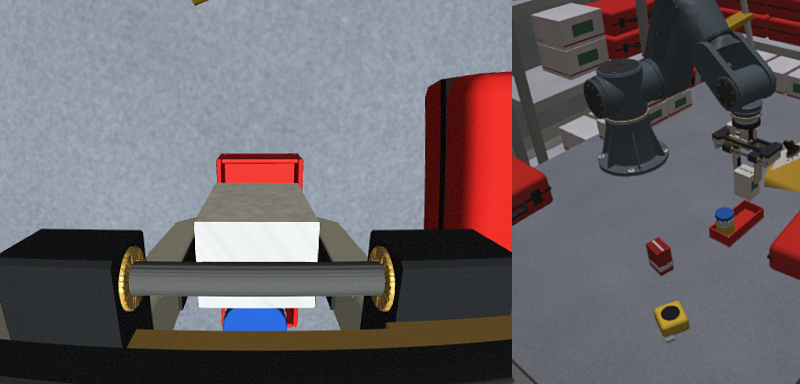

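The wrist view shows the carton over the tote's open +y end, with the end wall at row 157 ahead of it and the tub behind. The carton's centre is at (0.539,-0.040). I'll shift 1.5-2 mm and lower it.

Emit:
arm_command --pt "-1 0.002 0.0015 0.02 0" --pt "-1 0.002 0.0015 0.04 0" --pt "-1 0.002 0.0015 0.055 0" --pt "-1 0.002 0.0015 0.065 0" --pt "-1 0.002 0.0015 0.07 0"

```text
t: 8.48
eef_pos: [0.5406, -0.0334, 0.067]
tcp_rot: [0.709, 0.705, -0.0, -0.0]
wrist_force: [-0.7, -0.2, -2.9]
gripper_width: 0.602
grasp_force: 25.0
```

```bash
python3 go.py .539 -.0355 .053 89.7
```

```text
t 8.48 p [ 0.5406 -0.0334  0.067 ] hd 89.6 j [ -8.  31. 103.  -0.  46.  -8.] w 0.602 gf 25.0 F [-0.7 -0.2 -2.9] T [-0.11  0.07 -0.02]
  -> [0.539, -0.0355, 0.053, 89.7] [-2.1 -1.5 14. ] yaw -0.1
```

Bottom is at about 18 mm, inside the walls with no contact. Lowering on to the floor.

Emit:
arm_command --pt "-1 0 0 0.006 0" --pt "-1 0 0 0.011 0" --pt "-1 0 0 0.014 0" --pt "-1 0 0 0.014 0"

```text
t: 8.82
eef_pos: [0.5406, -0.0331, 0.0535]
tcp_rot: [0.709, 0.705, -0.0, -0.0]
wrist_force: [-0.4, -0.2, -3.6]
gripper_width: 0.598
grasp_force: 25.0
```

```bash
python3 go.py .539 -.0355 .053 89.7
```

```text
t 8.82 p [ 0.5406 -0.0331  0.0535] hd 89.7 j [ -8.  32. 103.  -0.  45.  -8.] w 0.598 gf 25.0 F [-0.4 -0.2 -3.6] T [-0.02  0.11 -0.01]
  -> [0.539, -0.0355, 0.053, 89.7] [-2.4 -1.6  0.5] yaw -0.0
```

Emit:
arm_command --pt "-1 0 0 0.002 0" --pt "-1 0 0 0.002 0" --pt "0.5 0 0 0.002 0" --pt "0.6 0 0 0.002 0" --pt "0.6 0 0 0.002 0"

```text
t: 9.23
eef_pos: [0.541, -0.0331, 0.0521]
tcp_rot: [0.709, 0.705, 0.0, 0.0]
wrist_force: [-0.2, -0.8, -0.3]
gripper_width: 0.762
grasp_force: 0.0
```

Emit:
arm_command --pt "0.6 0 0 0 0" --pt "0.6 0 0 -0.03 0" --pt "0.6 0 0 -0.06 0" --pt "0.6 0 0 -0.09 0" --pt "0.8 0 0 -0.12 0"

```text
t: 9.65
eef_pos: [0.5404, -0.033, 0.1731]
tcp_rot: [0.709, 0.705, -0.0, -0.0]
wrist_force: [-0.3, -0.0, -0.4]
gripper_width: 0.832
grasp_force: 0.0
```

```bash
python3 go.py .4795 -.3345 .16 77.7
```

```text
t 9.65 p [ 0.5404 -0.033   0.1731] hd 89.7 j [-8. 22. 99. -0. 59. -8.] w 0.832 gf 0.0 F [-0.3 -0.  -0.4] T [-0.03  0.03 -0.02]
  -> [0.4795, -0.3345, 0.16, 77.7] [-301.8  -59.2   13.1] yaw 12.0
```

Emit:
arm_command --pt "1 -0.038 -0.0075 0 3" --pt "1 -0.076 -0.015 0 6" --pt "1 -0.114 -0.0225 0 9" --pt "1 -0.152 -0.03 0 12" --pt "1 -0.19 -0.0375 0 12"

```text
t: 10.07
eef_pos: [0.5014, -0.2245, 0.1719]
tcp_rot: [0.78, 0.626, 0.0, 0.0]
wrist_force: [0.5, 0.1, -0.6]
gripper_width: 0.995
grasp_force: 0.0
```

```bash
python3 go.py .4795 -.3345 .15 77.7
```

```text
t 10.07 p [ 0.5014 -0.2245  0.1719] hd 77.5 j [-29.  23.  97.   0.  59. -16.] w 0.995 gf 0.0 F [ 0.5  0.1 -0.6] T [-0.08  0.08 -0.04]
  -> [0.4795, -0.3345, 0.15, 77.7] [-112.1    2.4   21.9] yaw -0.2
```

Emit:
arm_command --pt "1 -0.035 0.001 0.01 0" --pt "1 -0.07 0.002 0.02 0" --pt "1 -0.1 0.002 0.022 0" --pt "1 -0.112 0.0024 0.022 0" --pt "1 -0.112 0.0024 0.022 0"

```text
t: 10.48
eef_pos: [0.4799, -0.3348, 0.1495]
tcp_rot: [0.78, 0.626, -0.0, 0.0]
wrist_force: [0.5, -0.3, 0.6]
gripper_width: 1.002
grasp_force: 0.0
```

```bash
python3 - <<'E'
from h import *
d=snap("wrist"); C=cloud(d)
m=(C[...,2]>.066)&(C[...,2]<.084)&(np.hypot(C[...,0]-.478,C[...,1]+.332)<.05)
r=cv2.minAreaRect((C[m][:,:2]*1000).astype(np.float32)); print(r,m.sum())
import subprocess,sys
E
python3 go.py .4795 -.3345 .046 77.7
```

```text
((480.3935852050781, -335.4048767089844), (40.96797180175781, 56.1504020690918), 77.43023681640625) 3848
t 10.53 p [ 0.4804 -0.3332  0.1496] hd 77.6 j [-39.  28.  93.   0.  59. -27.] w 0.998 gf 0.0 F [0.1 0.3 0.4] T [-0.03  0.11  0.03]
  -> [0.4795, -0.3345, 0.046, 77.7] [ -1.5  -0.6 103.6] yaw -0.1
```

Emit:
arm_command --pt "1 -0.002 0 0.035 0" --pt "1 -0.002 0 0.07 0.2" --pt "1 -0.002 0 0.1 0.2" --pt "-1 -0.002 0 0.102 0.2" --pt "-1 -0.002 0 0.102 0.2"

```text
t: 10.95
eef_pos: [0.4801, -0.333, 0.0472]
tcp_rot: [0.78, 0.626, -0.0, -0.001]
wrist_force: [0.7, 0.4, 0.4]
gripper_width: 0.905
grasp_force: 0.0
```

Emit:
arm_command --pt "-1 0 0 0 0" --pt "-1 0 0 0 0" --pt "-1 0 0 0 0" --pt "-1 0 0 0 0" --pt "-1 0 0 0 0"

```text
t: 11.37
eef_pos: [0.4805, -0.3351, 0.0489]
tcp_rot: [0.78, 0.626, 0.0, 0.001]
wrist_force: [0.0, 1.7, 6.4]
gripper_width: 0.601
grasp_force: 25.0
```

```bash
python3 go.py .5405 -.2 .18 89.7
```

```text
t 11.37 p [ 0.4805 -0.3351  0.0489] hd 77.5 j [-39.  36.  96.   0.  47. -27.] w 0.601 gf 25.0 F [0.  1.7 6.4] T [0.18 0.23 0.04]
  -> [0.5405, -0.2, 0.18, 89.7] [ 144.8   29.5 -131.2] yaw -12.2
```

Gripped. I'll lift and bring it near the tote, then measure the gap.

Emit:
arm_command --pt "-1 0 0 -0.035 0" --pt "-1 0.008 0.002 -0.075 -3" --pt "-1 0.032 0.007 -0.105 -6" --pt "-1 0.065 0.013 -0.125 -9" --pt "-1 0.1 0.02 -0.131 -12.2"

```text
t: 11.78
eef_pos: [0.5225, -0.2416, 0.1827]
tcp_rot: [0.709, 0.705, 0.001, 0.003]
wrist_force: [0.5, 0.8, -1.5]
gripper_width: 0.604
grasp_force: 25.0
```

Emit:
arm_command --pt "-1 0 0 0 0" --pt "-1 0 0 0 0"

```text
t: 11.95
eef_pos: [0.5217, -0.2402, 0.1793]
tcp_rot: [0.708, 0.706, 0.0, 0.0]
wrist_force: [-0.6, -1.3, -1.8]
gripper_width: 0.601
grasp_force: 25.0
```

```bash
cat > gap.py <<'E'
from tm import *
d=snap("wrist"); C,_=meas(d); hsv=cv2.cvtColor(d["image"],cv2.COLOR_BGR2HSV).astype(int)
def ext(m,n):
    P=C[m]; print(n,len(P), np.percentile(P,[.5,99.5],axis=0).round(4).tolist() if len(P) else "")
ext((abs(C[...,2]-.084)<.005)&(hsv[...,1]<60)&(hsv[...,2]>130)&(np.hypot(C[...,0]-.54,C[...,1]+.04)<.06),"white top")
zt=robot.read_state()["eef_pos"][2]+.027
ext((abs(C[...,2]-zt)<.004)&((hsv[...,0]<8)|(hsv[...,0]>170))&(hsv[...,1]>100),"held red top")
E
python3 go.py .5405 -.082 .18 89.7; python3 gap.py
```

```text
t 11.95 p [ 0.5217 -0.2402  0.1793] hd 89.8 j [-29.  25.  93.  -0.  62. -29.] w 0.601 gf 25.0 F [-0.6 -1.3 -1.8] T [-0.1   0.12 -0.02]
  -> [0.5405, -0.082, 0.18, 89.7] [158.2  18.2  -0.7] yaw 0.1
x walls [0.5049 0.5759] mid 0.5404
x walls [0.5048 0.5763] mid 0.5405
y -0.17158071823045845 -0.0771861650422545
tub ((536.3302001953125, -138.62100219726562), 25.682571411132812) lid z 0.08152583714949596
white top 0 
held red top 4775 [[0.4947, -0.2432, 0.202], [0.5502, -0.2204, 0.2074]]
```

Free gap for the red carton is y from -0.1126 to -0.060, so the target centre is y = -0.086.

Emit:
arm_command --pt "-1 0.035 0.004 0 0" --pt "-1 0.07 0.008 0 0" --pt "-1 0.105 0.012 0 0" --pt "-1 0.14 0.016 0 0" --pt "-1 0.154 0.0183 0 0"

```text
t: 12.42
eef_pos: [0.5399, -0.0853, 0.178]
tcp_rot: [0.709, 0.705, -0.0, -0.001]
wrist_force: [-0.0, -0.1, -1.9]
gripper_width: 0.599
grasp_force: 25.0
```

Emit:
arm_command --pt "-1 0 0 0.02 0" --pt "-1 0 0 0.03 0" --pt "-1 0 0 0.035 0" --pt "-1 0 0 0.035 0"

```text
t: 12.75
eef_pos: [0.5395, -0.0885, 0.1421]
tcp_rot: [0.71, 0.705, -0.001, -0.001]
wrist_force: [-0.0, 0.3, -2.1]
gripper_width: 0.603
grasp_force: 25.0
```

```bash
python3 go.py .540 -.0862 .055 89.7; python3 gap.py; python3 - <<'E'
from h import *
d=snap("wrist"); cv2.imwrite("pics/w7.png",d["image"])
E
```

```text
t 12.75 p [ 0.5395 -0.0885  0.1421] hd 89.6 j [-14.  25.  99.  -0.  56. -14.] w 0.603 gf 25.0 F [-0.   0.3 -2.1] T [-0.05  0.11  0.04]
  -> [0.54, -0.0862, 0.055, 89.7] [ 2.2  0.8 87.1] yaw -0.1
x walls [0.505  0.5763] mid 0.5407
x walls [0.5051 0.5763] mid 0.5407
y -0.08218267003620065 -0.00943260212380909
tub ((0.0, 0.0), 0.0) lid z nan
white top 4598 [[0.5139, -0.0589, 0.0817], [0.5691, -0.016, 0.0852]]
held red top 4656 [[0.5126, -0.0913, 0.1664], [0.568, -0.0687, 0.1704]]
  return _methods._mean(a, axis=axis, dtype=dtype,
  ret = ret.dtype.type(ret / rcount)
```

View pics/w7.png

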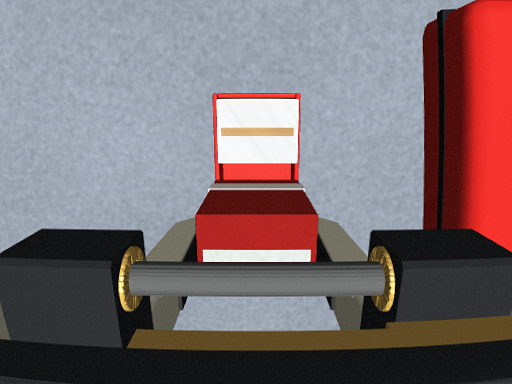

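The wrist view shows the white carton flat and square in the tote at (257,130), top z 0.0835. The red carton is held lined up behind it. I'll shift +2.5 mm and lower.

Emit:
arm_command --pt "-1 0.0025 0.0005 0.02 0" --pt "-1 0.0025 0.0005 0.04 0" --pt "-1 0.0025 0.0005 0.055 0" --pt "-1 0.0025 0.0005 0.065 0" --pt "-1 0.0025 0.0005 0.07 0"

```text
t: 13.27
eef_pos: [0.5407, -0.0854, 0.073]
tcp_rot: [0.709, 0.705, -0.0, -0.0]
wrist_force: [0.6, -0.6, -2.2]
gripper_width: 0.597
grasp_force: 25.0
```

```bash
python3 go.py .540 -.0862 .053 89.7
```

```text
t 13.27 p [ 0.5407 -0.0854  0.073 ] hd 89.6 j [-14.  31. 102.  -0.  47. -13.] w 0.597 gf 25.0 F [ 0.6 -0.6 -2.2] T [-0.08  0.12  0.  ]
  -> [0.54, -0.0862, 0.053, 89.7] [-0.8 -0.7 20. ] yaw -0.1
```

No contact so far. Lowering to the floor.

Emit:
arm_command --pt "-1 0 0 0.008 0" --pt "-1 0 0 0.015 0" --pt "-1 0 0 0.019 0" --pt "-1 0 0 0.021 0" --pt "-1 0 0 0.021 0"

```text
t: 13.68
eef_pos: [0.5411, -0.0851, 0.053]
tcp_rot: [0.709, 0.705, 0.0, 0.0]
wrist_force: [0.3, -0.9, -1.9]
gripper_width: 0.603
grasp_force: 25.0
```

Emit:
arm_command --pt "0.5 0 0 0 0" --pt "0.6 0 0 0 0" --pt "0.6 0 0 0 0" --pt "0.6 0 0 0 0" --pt "0.6 0 0 -0.02 0"

```text
t: 14.1
eef_pos: [0.5392, -0.0847, 0.0703]
tcp_rot: [0.709, 0.705, -0.001, -0.002]
wrist_force: [-0.7, -0.4, -0.9]
gripper_width: 0.795
grasp_force: 0.0
```

```bash
python3 go.py .540 -.0862 .053 89.7
```

```text
t 14.1 p [ 0.5392 -0.0847  0.0703] hd 89.7 j [-14.  31. 102.  -0.  47. -13.] w 0.795 gf 0.0 F [-0.7 -0.4 -0.9] T [-0.07  0.08  0.02]
  -> [0.54, -0.0862, 0.053, 89.7] [-1.5  0.9 17.3] yaw -0.0
```

Retreat straight up, then back towards the base so the top camera sees everything.

Emit:
arm_command --pt "0.7 0 0 -0.035 0" --pt "0.7 0 0 -0.07 0" --pt "0.7 0 0 -0.11 0" --pt "0.7 -0.03 -0.02 -0.13 0" --pt "0.7 -0.06 -0.045 -0.14 0"

```text
t: 14.52
eef_pos: [0.497, -0.1451, 0.2161]
tcp_rot: [0.708, 0.706, 0.001, 0.003]
wrist_force: [0.0, -0.8, 0.7]
gripper_width: 0.849
grasp_force: 0.0
```

Emit:
arm_command --pt "0.7 -0.03 -0.02 0 0" --pt "0.7 -0.06 -0.04 0 0" --pt "0.7 -0.09 -0.06 0 0" --pt "0.7 -0.12 -0.08 0 0" --pt "0.7 -0.12 -0.08 0 0"

```text
t: 14.93
eef_pos: [0.4123, -0.2681, 0.2129]
tcp_rot: [0.71, 0.704, -0.001, 0.0]
wrist_force: [-0.1, 0.1, 0.1]
gripper_width: 0.849
grasp_force: 0.0
```

```bash
python3 go.py .540 -.0862 .053 89.7; python3 - <<'E'
from h import *
import pickle
d=snap("top"); pickle.dump(d,open("top2.pkl","wb")); C=cloud(d)
for n,(a,b) in {"white":(-.055,-.02),"red":(-.1,-.07),"tub":(-.155,-.12)}.items():
    m=(C[...,2]>.06)&(C[...,2]<.1)&(C[...,0]>.515)&(C[...,0]<.56)&(C[...,1]>a)&(C[...,1]<b); P=C[m]
    A=np.linalg.lstsq(np.c_[P[:,:2]-P[:,:2].mean(0),np.ones(len(P))],P[:,2],rcond=None)[0]; print(n,len(P),"z",A[2].round(4),"tilt deg",np.degrees(A[:2]).round(1))
s=snap("scene")
cv2.imwrite("pics/end.png",np.hstack([cv2.resize(d["image"][160:280,130:420],(440,400)),cv2.resize(s["image"][120:300,140:360],(360,400))]))
E
python3 m2.py | grep -E "case|tape|bottle|dots|yellow"
```

```text
t 14.93 p [ 0.4123 -0.2681  0.2129] hd 89.5 j [-38.  14. 103.  -0.  62. -38.] w 0.849 gf 0.0 F [-0.1  0.1  0.1] T [-0.08  0.1   0.06]
  -> [0.54, -0.0862, 0.053, 89.7] [183.3 126.  159.6] yaw -0.2
white 180 z 0.0836 tilt deg [0.2 0.5]
red 149 z 0.0795 tilt deg [-0.2 -0.2]
tub 166 z 0.0815 tilt deg [-0.1  1.9]Traceback (most recent call last):
  File "m2.py", line 17, in <module>
    rect(n,m,h if n!='bottle' else .1); print("   cloud mean",np.round(C[m].mean(0),4), np.round(np.ptp(C[m],axis=0),3))
    ~~~~^^^^^^^^^^^^^^^^^^^^^^^^^^^^^^
  File "m2.py", line 9, in rect
    ys,xs=np.nonzero(m); P=onz(d,np.c_[xs,ys],z)[:,:2]
                           ~~~^^^^^^^^^^^^^^^^^^
  File "h.py", line 18, in onz
    r=rays(d,px); return d["o"]+r*((z-d["o"][2])/r[:,2])[:,None]
  File "h.py", line 16, in rays
    u=und(d,px); return np.c_[u,np.ones(len(u))]@d["Rw"].T
  File "h.py", line 14, in und
    return cv2.undistortPoints(np.array(px,float).reshape(-1,1,2),d["K"],d["dc"]).reshape(-1,2)
           ~~~~~~~~~~~~~~~~~~~^^^^^^^^^^^^^^^^^^^^^^^^^^^^^^^^^^^^^^^^^^^^^^^^^^^
cv2.error: OpenCV(4.12.0) /io/opencv/modules/calib3d/src/undistort.dispatch.cpp:347: error: (-215:Assertion failed) CV_IS_MAT(_src) && CV_IS_MAT(_dst) && (_src->rows == 1 || _src->cols == 1) && (_dst->rows == 1 || _dst->cols == 1) && _src->cols + _src->rows - 1 == _dst->rows + _dst->cols - 1 && (CV_MAT_TYPE(_src->type) == CV_32FC2 || CV_MAT_TYPE(_src->type) == CV_64FC2) && (CV_MAT_TYPE(_dst->type) == CV_32FC2 || CV_MAT_TYPE(_dst->type) == CV_64FC2) in function 'cvUndistortPointsInternal'
```

View pics/end.png

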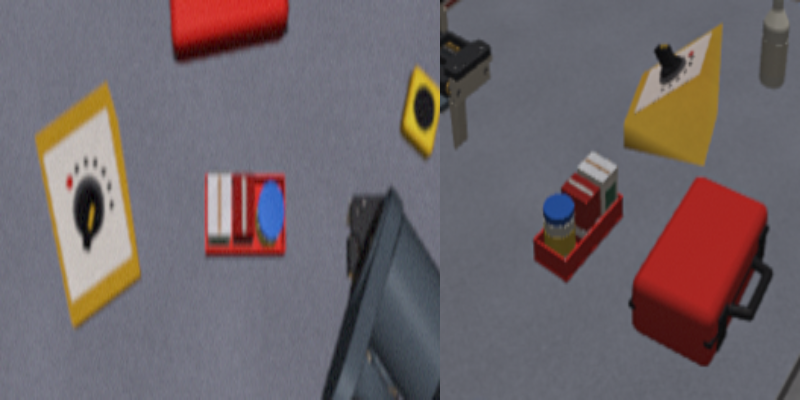

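The last picture shows both cartons and the tub standing flat in the tote. Top heights are 83.6, 79.5 and 81.5 mm; the lid read 81.5 mm before packing too. The dial pointer is at the third notch and the gripper is clear.

```bash
python3 -c "
from workcell import robot
print(robot.sign_off())"
```

```text
the job is handed in; nothing more can be done
None
```

The job is handed in, though no verdict came back: I wound the dial back to the red dot and then turned it three clicks, and both cartons stand flat in the tote beside the tub. The gripper is clear, and nothing the arm did came near the bottle, tape measure or tool case.

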